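Plug gauge from behind the masters to the V-rest

ROBOT

A 6-joint arm with a two-finger parallel gripper is mounted at the origin on a cart in front of the work surface, level with it; the furniture and walls round the work are solid. World frame = base frame: x ahead of the robot, y to its left, z up, the work surface at z = 0. Lengths are in m, angles in rad, forces in N, time in s.
With the tool pointing down it reaches from about 0.325 to 0.9 m from the base axis. Payload 6.1 kg.
Tool frame: the origin (TCP) lies midway between the tips of the shut fingers; the grasp point (between the pads) lies manip.pinch_z behind it (manip.pinch_z is the distance from the TCP to the grasp point, in m); z points along the fingers, y is the direction in which the jaws open and shut (so a half turn about z gives the same grasp; the last joint's range is limited). The gripper opens to 87 mm and grips with 3 to 60 N. Pads are 19 mm wide; open, the fingers measure 117 mm over their backs; the gripper's body (75 mm by 190 mm) begins 51 mm behind the grasp point.
Start: joints at [1.043, 0.22, 1.526, -0, 1.395, -0.126], TCP at [0.244, 0.575, 0.223] pointing down, gripper open.
Joint ranges: [-2.98, 2.98], [-0.91, 2.08], [0.09, 2.57], [-1.24, 4.39], [0.2, 2.65], [-2.68, 2.68]. Speed limits (rad/s): [2.57, 2.57, 3.01, 3.14, 3.14, 3.14].

INTERFACE

Orientations are given as a 3x3 rotation matrix whose columns are the frame's x, y, z axes.
In Python, from rig import manip, kin, eyes, workorder gives the robot as it stands. Calls block until the motion is done:
- manip.movep(position, orientation): joint-space move of the TCP to a pose.
- manip.move_l(position, ori=None, feed=0.15): straight line of the TCP; ori=None keeps the orientation; feed is the mean speed in m/s.
- manip.move_joints(angles): joint-space move.
- manip.grip(opening, strength=None): finger opening in m; strength is the grip in N (None keeps the last); returns when the fingers have stopped.
- manip.hold(seconds).
- kin.inverse_kinematics(position, orientation): joint angles nearest the present ones, or None.
- manip.get_state(): the state.
- eyes.get_image(name): name is "scene" or "side" or "wrist"; returns a dict with "pixels" (480x640x3 uint8, red, green, blue), "range_z" (480x640 float32, m along the optical axis (not along the pixel's ray), 0 where there is no reading), "camera_matrix" (3x3 intrinsics, pixels), "rvec" (rotation vector, rad) and "tvec" (3), from world to camera coordinates, as OpenCV has them. Camera axes: x right, y down, z forward; pixel columns grow to the right and rows downward; lengths in m; the calibration is good to about 2 mm. A picture is of the moment at which its call begins.
A pose or a line that the arm cannot do raises manip.PlanningError and nothing moves.
- workorder.close_job(): hands the job in, once; it reports no verdict.
The state is a dict: "time_s": time; "q": joint angles; "dq": joint speeds; "joint_torque": joint torques, N m; "eef_pos": TCP position; "eef_rot": TCP orientation; "ft_force": force on the tool from outside, world axes, zero at the start; "torque": the same for the moment, N m; "finger_gap": finger opening in m.
Only numpy, scipy, OpenCV 4.12 (cv2) and the standard library are available. Lean on these libraries where they do the work, as an engineer would, in place of code of your own. Each camera call takes 0.05 s, during which the arm holds its last target.

TASK

The plug gauge (the bar with the dark handle) is due for its wear check, but it lies at the back of the wooden tray with two things standing close in front of it. Set just those two upright on the blue mat, lay the plug gauge in the two Vs of the steel V-rest, centred along it, and then put the two things back upright in the tray, each where it stood; leave everything else, the plain shaft included, where it is.

Things in the scene. Friction and masses are not known exactly. Their poses are not given: they have to be found in the camera images.
- plug_gauge: Plug gauge, to fetch: round steel bar 112 mm long, 16 mm in diameter, dark grey handle in the middle, bright ends; lies along y in one half of the tray's back row (tray y about +-64 mm). The two front-row things in the same half stand 5 to 15 mm before it. Origin: mid-length, on the underside, 8 mm below the axis; y along the bar; the handle reaches from y = -24 to +38 mm. 0.14 kg.
- shaft: Bright stepped steel shaft without a dark handle, 110 mm long, 20 mm in diameter, lying in the other half of the tray's back row; it stays there. Origin: at mid-length, on the underside; y along the shaft.
- cylinder_square: Cylinder square: upright steel cylinder with a black cap, 38 mm in diameter, 80 mm tall. One of four things in the tray's front row (in any order). Origin: centre of its underside. 0.55 kg.
- white_jar: White screw-top jar, 48 mm across the lid, 44 mm across the body, 62 mm tall, the lid being the top 18 mm. In the tray's front row. Origin: centre of its underside. 0.09 kg.
- v_block: Bright steel V-block with the V on top, 42 mm (its x) by 50 mm (its y), 40 mm tall. In the tray's front row, the 42 mm across the tray's depth: grip it across the 42 mm. Origin: centre of its underside. 0.52 kg.
- loupe: Black stand magnifier, a short round barrel 33 mm in diameter, 36 mm tall. In the tray's front row. Origin: centre of its underside. 0.04 kg.
- tray: Fixed wooden tray, brass corners, dark green felt. Floor 5 mm, rim 22 mm above the plate, walls 5 mm. Origin on the plate; x to its back (away from the robot), y to its left; floor from x -66 to +52, y -136 to +136 mm. Front row: four things at x -32, y -95, -33, +33, +95 mm. Back row: plug gauge and shaft at x +8, y -64 and +64 mm, ends between 3 mm ribs; 30 mm of free floor behind them.
- mat: Fixed blue mat, 120 mm (x) by 150 mm (y), 3 mm thick, the side area for the things cleared away. Origin: centre of its underside, on the plate.
- vrest: Fixed V-rest: two bright V-blocks on a dark base 64 (x) by 100 (y) by 12 mm. The 90 degree Vs, 32 mm wide, run along y, top 40 mm, bottom 24 mm above the plate; blocks 18 mm thick at y = -32 and +32 mm, 46 mm free between them for the fingers. Origin: centre of its underside. Seated, the plug gauge has its axis 35 mm above the plate, its middle over the origin, either end either way.
- flange: Bystander: bright round steel flange, 64 mm across, with six holes and a hub 32 mm across, 26 mm tall in all; lies on the plate behind the tray and stays there. Origin: centre of its underside.
There are look-alikes about, which are no part of the job. Of the things that look like the cylinder_square, take the one that is nearest to the robot's base at the start.

How it is judged:
By the outcome, as a careful person would: the job done as asked, in the order asked, and still so for the second after the job is handed in, with the robot touching nothing.
It also fails if it takes over 128 s, if anything falls off the work surface, if the arm or the gripper's body presses on something with over 40 N, if the wrist force passes 120 N, or if a joint passes its speed limit or range.

## Working session

There is one attempt and no reset: what is moved stays moved. The work goes in short steps, each a Python script; the robot and the scene stay as the last script left them, time stands still between calls to the robot, and variables do not carry over. Pictures are saved under pics/ and viewed, and the job is handed in when it is done.

```bash
ls; mkdir -p pics
python3 - <<'E'
from rig import manip, kin, eyes, workorder
import cv2,numpy as np
print(manip.get_state(), manip.pinch_z)
for n in ["scene","side","wrist"]:
    d=eyes.get_image(n); cv2.imwrite(f"pics/{n}0.png",d["pixels"][:,:,::-1]); np.savez(f"pics/{n}0.npz",**d)
    R=cv2.Rodrigues(d["rvec"])[0]; print(n,d["camera_matrix"].round(1).tolist(),(-R.T@d["tvec"].ravel()).round(3),R[2].round(2))
E
```

```text
pics
{'time_s': 0.0, 'q': array([ 1.04289306e+00,  2.21200043e-01,  1.52764067e+00,  1.02507338e-05,
        1.39469935e+00, -1.26069093e-01]), 'dq': array([ 9.81329761e-05, -7.41564033e-04, -6.91391377e-04, -5.20882531e-04,
        8.13523332e-04, -9.19495691e-04]), 'joint_torque': array([-6.11663982e-04, -4.94633245e+01, -3.87364018e+01,  6.97849039e-02,
        5.77270088e-02, -1.63913069e-04]), 'eef_pos': array([0.24410312, 0.57467209, 0.22143778]), 'eef_rot': array([[-9.20344353e-01,  3.91107775e-01, -9.89675460e-04],
       [ 3.91108944e-01,  9.20342861e-01, -1.67721878e-03],
       [ 2.54867440e-04, -1.93068975e-03, -9.99998104e-01]]), 'ft_force': array([0.48376901, 1.17477245, 0.40777781]), 'torque': array([ 0.00942989,  0.01711641, -0.01780852]), 'finger_gap': 0.0874517943303586} 0.0187
scene [[479.5, 0.0, 325.8], [0.0, 479.5, 242.8], [0.0, 0.0, 1.0]] [ 0.06  -0.406  0.811] [ 0.54  0.41 -0.74]
side [[597.5, 0.0, 316.0], [0.0, 597.5, 239.6], [0.0, 0.0, 1.0]] [0.264 1.145 0.686] [ 0.26 -0.84 -0.47]
wrist [[347.8, 0.0, 324.6], [0.0, 347.8, 237.1], [0.0, 0.0, 1.0]] [0.183 0.602 0.384] [ 0.22 -0.1  -0.97]
```

View pics/scene0.png

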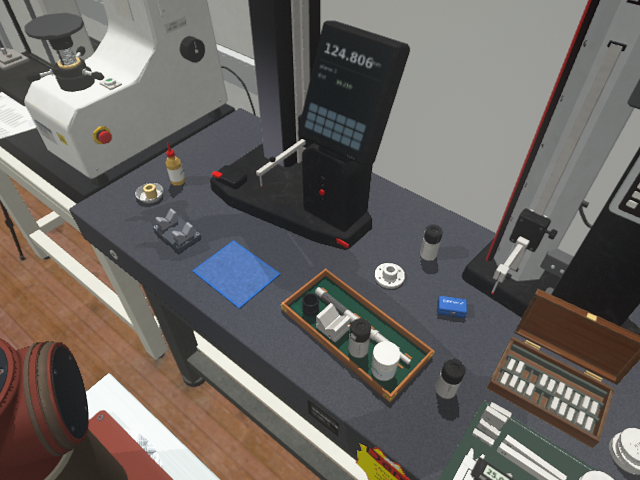

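View pics/side0.png

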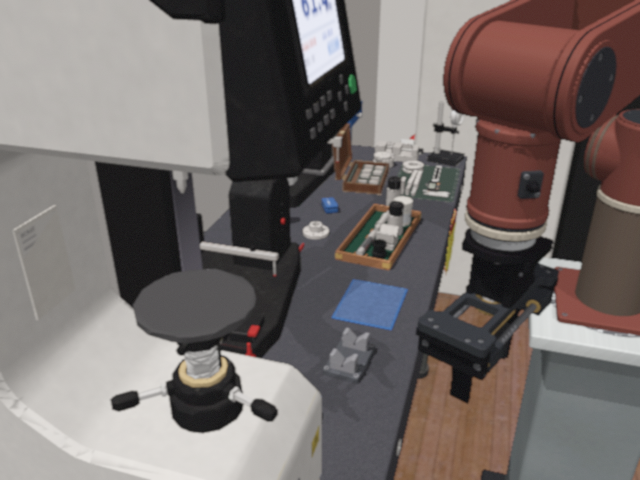

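View pics/wrist0.png

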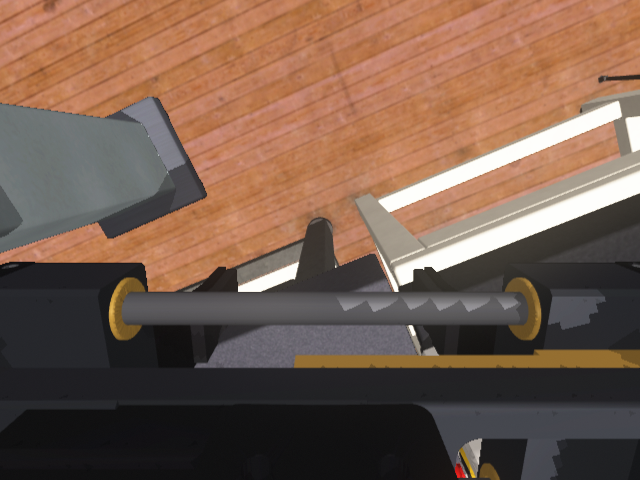

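```bash
cat > h.py <<'E'
import numpy as np,cv2
def load(f): return dict(np.load(f))
def ray(d,uv,z):
    R=cv2.Rodrigues(d["rvec"])[0]; K=d["camera_matrix"]; c=-R.T@d["tvec"].ravel()
    v=R.T@np.linalg.inv(K)@np.array([uv[0],uv[1],1.]); return c+v*(z-c[2])/v[2]
def cloud(d):
    R=cv2.Rodrigues(d["rvec"])[0]; K=d["camera_matrix"]; z=d["range_z"]
    u,v=np.meshgrid(np.arange(640),np.arange(480))
    P=np.stack([(u-K[0,2])/K[0,0]*z,(v-K[1,2])/K[1,1]*z,z],-1)
    W=(P-d["tvec"].ravel())@R; W[z==0]=np.nan; return W
def proj(d,p): return cv2.projectPoints(np.asarray(p,float).reshape(-1,3),d["rvec"],d["tvec"],d["camera_matrix"],None)[0].reshape(-1,2)
E
python3 - <<'E'
from h import *
d=load("pics/scene0.npz"); p=d["pixels"][:,:,::-1]
cv2.imwrite("pics/trayz.png",cv2.resize(p[260:410,270:470],(800,600),interpolation=cv2.INTER_CUBIC))
cv2.imwrite("pics/restz.png",cv2.resize(p[140:320,130:370],(800,600),interpolation=cv2.INTER_CUBIC))
for n,uv,z in [("tray_bl",(325,271),.022),("tray_l",(282,305),.022),("tray_r",(433,352),.022),("tray_f",(394,397),.022),
 ("cyl tray",(361,328),.08),("cylR",(453,367),.08),("cylB",(433,231),.08),("mat",(236,272),.003),("flange",(390,275),.01)]:
    q=ray(d,uv,z); print(n,q.round(3),np.hypot(*q[:2]).round(3))
E
```

```text
tray_bl [ 0.57  -0.013  0.022] 0.57
tray_l [ 0.448 -0.     0.022] 0.448
tray_r [ 0.544 -0.289  0.022] 0.616
tray_f [ 0.425 -0.28   0.022] 0.509
cyl tray [ 0.47  -0.173  0.08 ] 0.501
cylR [ 0.505 -0.338  0.08 ] 0.608
cylB [ 0.763 -0.153  0.08 ] 0.778
mat [0.46  0.144 0.003] 0.482
flange [ 0.657 -0.122  0.01 ] 0.668
```

View pics/trayz.png

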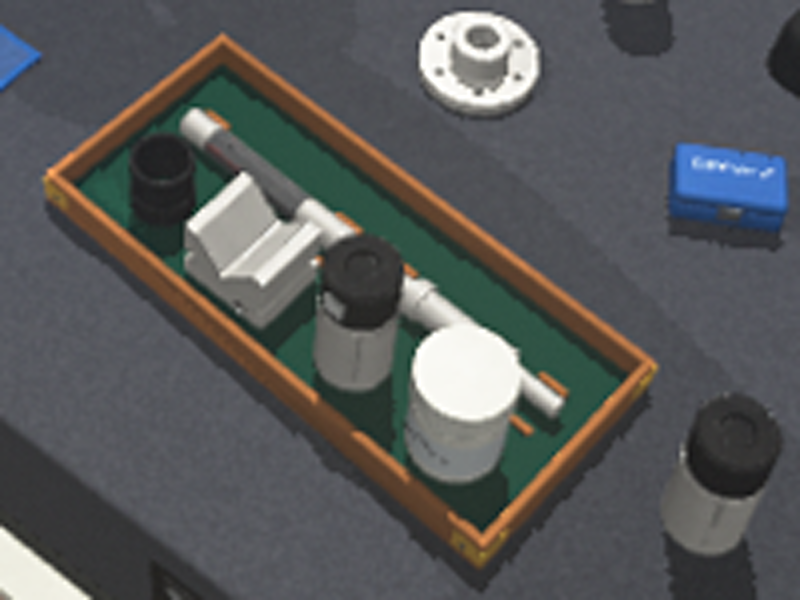

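View pics/restz.png

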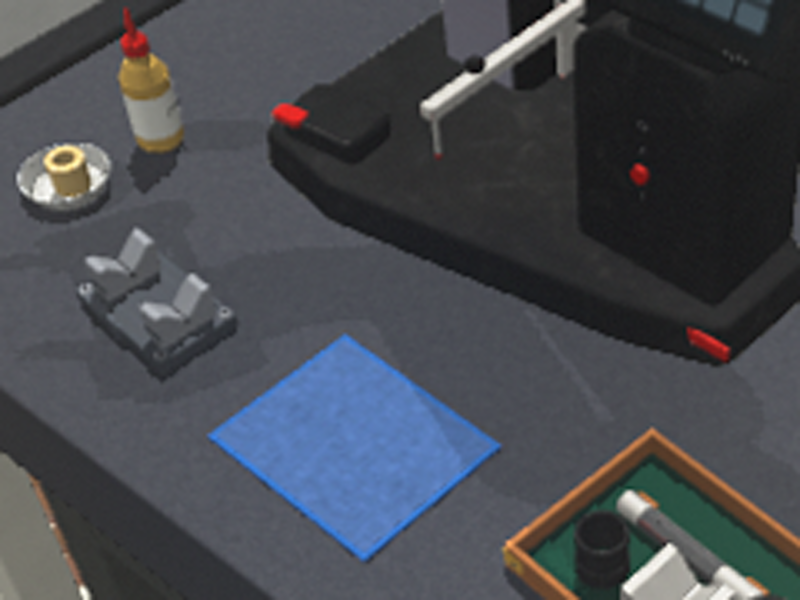

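The bar with the dark handle is at the upper left of the tray, running about (318,290)→(352,318) in the scene view. The loupe (311,303) and the V-block (333,322) stand in front of it. The cylinder (360,338) and the jar (385,360) stand in front of the plain shaft.

What could be mistaken:
- **Bars:** the plug gauge has the dark handle at (335,302). The plain stepped shaft is at (388,342).
- **Cylinder look-alikes:** (450,378) and (431,243) are both outside the tray. The one in the tray is nearest to the base, and it stays put.

Things to move: the loupe, the V-block and the plug gauge. Next I'll take wrist views of the V-rest and the tray.

```bash
cat >> h.py <<'E'
def RZ(yaw):  # jaws along direction yaw (tool y), tool x to left
    c,s=np.cos(yaw),np.sin(yaw); return np.array([[-s,c,0],[c,s,0],[0,0,-1.]])
E
python3 - <<'E'
from h import *
from rig import manip,eyes,kin
d=load("pics/scene0.npz")
print("vrest",ray(d,(177,235),.012).round(3),"bottle",ray(d,(176,182),0).round(3),"dish",ray(d,(149,195),.01).round(3))
v=ray(d,(177,235),.012)
for n,p in [("wv",[v[0],v[1]-.067,.25]),("wt",[.50,-.15,.27])]:
    print(p); manip.movep(p,RZ(0)); manip.hold(.3)
    d=eyes.get_image("wrist"); np.savez(f"pics/{n}.npz",**d); cv2.imwrite(f"pics/{n}.png",d["pixels"][:,:,::-1])
s=manip.get_state(); print(s["time_s"],s["eef_pos"],s["q"])
E
```

```text
vrest [0.448 0.321 0.012] bottle [0.575 0.482 0.   ] dish [0.494 0.484 0.01 ]
[np.float64(0.44750080736163494), np.float64(0.2540088514844179), 0.25]
[0.5, -0.15, 0.27]
3.775 [ 0.50017209 -0.14943813  0.27002273] [-4.41512701e-01 -5.63535592e-02  1.73186721e+00  5.68687881e-05
  1.46600596e+00 -4.42541347e-01]
```

View pics/wv.png

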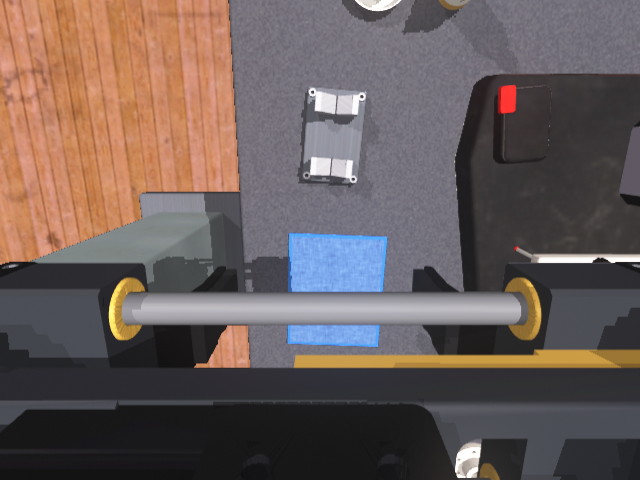

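View pics/wt.png

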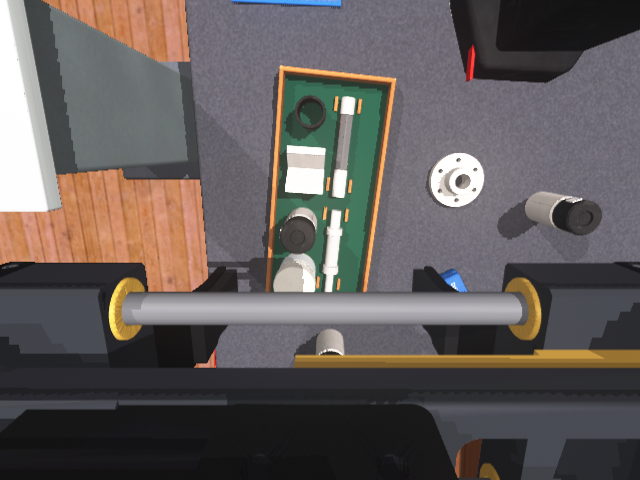

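Run:
```python
from h import *
def crop(n,x0,x1,y0,y1,s):
    d=load(f"pics/{n}.npz"); cv2.imwrite(f"pics/{n}_z.png",cv2.resize(d["pixels"][y0:y1,x0:x1,::-1],None,fx=s,fy=s,interpolation=cv2.INTER_CUBIC))
crop("wv",280,400,70,200,4.5); crop("wt",260,420,50,240,3.1)
def rect(n,m):
    W=cloud(load(f"pics/{n}.npz")); return W
W=cloud(load("pics/wv.npz")); z=W[...,2]
near=(abs(W[...,0]-.448)<.08)&(abs(W[...,1]-.32)<.09)
m=near&(z>.006); P=W[m]; print("vrest all",len(P),cv2.minAreaRect(P[:,:2].astype(np.float32)*1000), np.percentile(P[:,2],[1,50,99]).round(4))
m=near&(z>.020); P=W[m];print("blocks",len(P),cv2.minAreaRect(P[:,:2].astype(np.float32)*1000))
print("plate z",np.nanmedian(z[near&(z<.005)]))
for y0,y1 in[(.27,.32),(.32,.38)]:
    Q=P[(P[:,1]>y0)&(P[:,1]<y1)]; print(cv2.minAreaRect(Q[:,:2].astype(np.float32)*1000))
d=load("pics/wv.npz"); h=cv2.cvtColor(d["pixels"],cv2.COLOR_RGB2HSV)
mm=(cv2.inRange(h,(100,120,80),(118,255,255))>0); ys,xs=np.nonzero(mm); print("mat px",xs.min(),xs.max(),ys.min(),ys.max())
for uv in[(289,234),(387,237),(289,343),(379,347)]: print("mat",ray(d,uv,.003).round(4))
```

```text
vrest all 113882 ((449.7433166503906, 309.9149169921875), (151.7910614013672, 159.15870666503906), 84.34500885009766) [0.0118 0.3447 0.3714]
blocks 110108 ((446.7802734375, 290.4114990234375), (142.46432495117188, 159.06231689453125), 30.293073654174805)
plate z 0.0002962968326916356
((448.01202392578125, 291.94012451171875), (43.872154235839844, 159.96714782714844), 89.99586486816406)
((458.2242736816406, 366.88134765625), (18.26153564453125, 44.1472282409668), 85.26119995117188)
mat px 287 386 233 346
mat [0.4033 0.2222 0.003 ]
mat [0.5221 0.2187 0.003 ]
mat [0.3998 0.0746 0.003 ]
mat [0.5184 0.069  0.003 ]
```

View pics/wv_z.png

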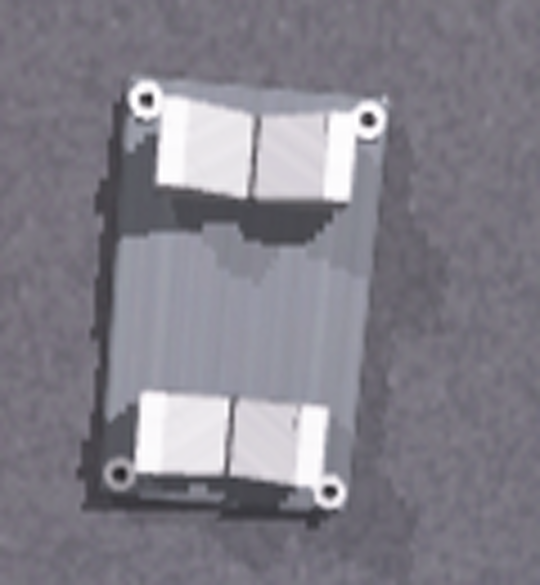

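View pics/wt_z.png

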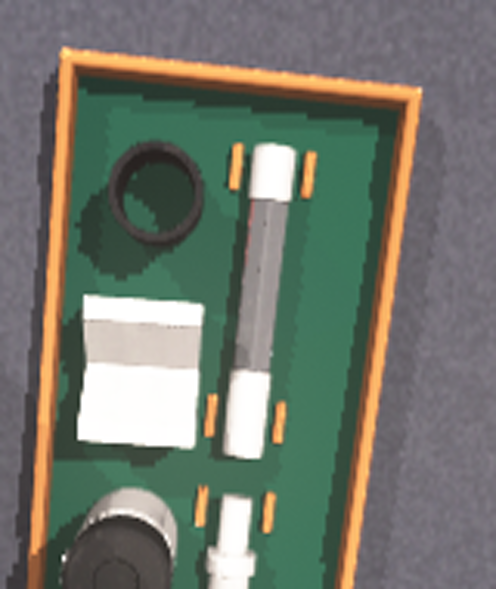

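Run:
```python
from h import *
def mr(P): 
    r=cv2.minAreaRect(P[:,:2].astype(np.float32)*1000); return [np.round(x,1) for x in r]
d=load("pics/wv.npz");W=cloud(d); W[200:]=np.nan; z=W[...,2]
near=(abs(W[...,0]-.448)<.08)&(abs(W[...,1]-.32)<.1)
P=W[near&(z>.007)&(z<.06)]; print("vrest",mr(P),np.percentile(P[:,2],[50,99]).round(4))
P=W[near&(z>.036)&(z<.06)]; print("tops",mr(P))
for uv in [(280+146/4.5,70+99/4.5),(280+369/4.5,70+120/4.5),(280+119/4.5,70+473/4.5),(280+329/4.5,70+492/4.5)]: print(" screw",ray(d,uv,.014).round(4))
for uv in [(280+254/4.5,70+115/4.5),(280+256/4.5,70+198/4.5),(280+233/4.5,70+398/4.5),(280+229/4.5,70+478/4.5)]: print(" Vline",ray(d,uv,.024).round(4))
d=load("pics/wt.npz");W=cloud(d); W[262:]=np.nan; z=W[...,2]
c=lambda u,v,zz: ray(d,(260+u/3.1,50+v/3.1),zz).round(4)
print("tray corners",c(66,49,.022),c(420,90,.022))
print("gauge ends top", c(274,145,.0165),c(245,458,.0165), "handle", c(268,200,.021),c(250,371,.021))
print("vb top corners",c(85,296,.045),c(204,305,.045),c(195,448,.045),c(78,440,.045))
print("loupe top",c(156,189,.041))
# depth slices
tr=(W[...,0]>.42)&(W[...,0]<.60)&(W[...,1]<.01)&(W[...,1]>-.17)
h=cv2.cvtColor(d["pixels"],cv2.COLOR_RGB2HSV)
black=(h[...,2]<60)
g=tr&(z>.038)&(z<.055)
n,l=cv2.connectedComponents(g.astype(np.uint8))
for i in range(1,n):
    P=W[l==i]
    if len(P)>15: print("comp>38mm",len(P),mr(P),P[:,2].mean().round(4))
# gauge: non-green within x
sat=h[...,1]; g=tr&(z>.012)&(z<.03)&~((h[...,0]<25)&(sat>90))
n,l=cv2.connectedComponents(g.astype(np.uint8))
for i in range(1,n):
    P=W[l==i]
    if len(P)>60: print("gaugeish",len(P),mr(P),P[:,2].max().round(4), W[l==i].min(0).round(3))
# V profile
P=W[tr&(abs(W[...,0]-.463)<.012)&(W[...,1]<-.085)&(W[...,1]>-.155)]
P=P[np.argsort(P[:,1])]; 
for k in range(-155,-85,4):
    Q=P[(P[:,1]*1000>=k)&(P[:,1]*1000<k+4)]
    if len(Q): print(k,np.median(Q[:,2]).round(4),end="; ")
```

```text
vrest [array([455.5, 335. ]), array([100.2,  64.1]), np.float64(85.1)] [0.0128 0.0412]
tops [array([455.5, 335.1]), array([82.1, 44. ]), np.float64(85.3)]
 screw [0.4332 0.3811 0.014 ]
 screw [0.4863 0.3765 0.014 ]
 screw [0.4258 0.2935 0.014 ]
 screw [0.4786 0.2888 0.014 ]
 Vline [0.4586 0.3762 0.024 ]
 Vline [0.4592 0.358  0.024 ]
 Vline [0.4541 0.3122 0.024 ]
 Vline [0.4533 0.293  0.024 ]
tray corners [0.4523 0.0054 0.022 ] [ 0.5765 -0.0077  0.022 ]
gauge ends top [ 0.5258 -0.0251  0.0165] [ 0.5167 -0.1384  0.0165] handle [ 0.5237 -0.0443  0.021 ] [ 0.518  -0.1051  0.021 ]
vb top corners [ 0.4593 -0.0782  0.045 ] [ 0.5006 -0.0811  0.045 ] [ 0.4975 -0.131   0.045 ] [ 0.4555 -0.1281  0.045 ]
loupe top [ 0.4841 -0.0426  0.041 ]
comp>38mm 281 [array([483.7, -43.7]), array([32.2, 32. ]), np.float64(89.9)] 0.041
comp>38mm 490 [array([478.3, -86.9]), array([14.9, 41.6]), np.float64(86.9)] 0.0436
comp>38mm 487 [array([ 476.1, -121.9]), array([15.3, 42. ]), np.float64(85.8)] 0.0434
comp>38mm 91 [array([ 474.5, -158.2]), array([12.1, 34.9]), np.float64(73.3)] 0.0475
gaugeish 1279 [array([520.3, -81.6]), array([111.9,  15.7]), np.float64(84.4)] 0.0246 [ 0.508 -0.138  0.012]
gaugeish 244 [array([ 477. , -104.6]), array([10. , 41.5]), np.float64(86.0)] 0.03 [ 0.456 -0.111  0.025]
gaugeish 74 [array([ 473.7, -157.7]), array([11.3, 34.4]), np.float64(77.3)] 0.0298 [ 0.456 -0.167  0.012]
gaugeish 141 [array([ 512.5, -161.9]), array([16.3, 12. ]), np.float64(84.9)] 0.0223 [ 0.506 -0.17   0.012]
-155 0.0502; -151 0.0056; -147 0.0056; -143 0.0052; -139 0.0055; -135 0.0055; -131 0.0452; -127 0.0453; -123 0.0442; -119 0.0397; -115 0.0355; -111 0.0309; -107 0.0271; -103 0.0285; -99 0.033; -95 0.0368; -91 0.0421; -87 0.0445;
```

```bash
cat >> h.py <<'E'
HI=.13
def pick(manip,x,y,z,yaw,op,strength,hi=HI,close=0.0):
    R=RZ(yaw); manip.movep([x,y,hi],R); manip.grip(op); 
    manip.move_l([x,y,z+.015],feed=.25); manip.move_l([x,y,z],feed=.06); manip.grip(close,strength); st(manip,"gripped")
    manip.move_l([x,y,z+.01],feed=.06); manip.move_l([x,y,hi],feed=.25); st(manip,"lifted")
def place(manip,x,y,z,yaw,op,hi=HI,leave=True):
    R=RZ(yaw); manip.movep([x,y,hi],R); manip.move_l([x,y,z+.015],feed=.25); manip.move_l([x,y,z],feed=.04); st(manip,"at place")
    manip.grip(op); manip.hold(.1)
    manip.move_l([x,y,z+.02],feed=.1); manip.move_l([x,y,hi],feed=.3); st(manip,"left")
def st(manip,t):
    s=manip.get_state(); print(t,round(float(s["time_s"]),2),s["eef_pos"].round(4),"F",s["ft_force"].round(1),"gap",round(float(s["finger_gap"]),4))
E
python3 - <<'E'
from h import *
from rig import manip,eyes
pick(manip,.4772,-.1044,.024,-.067,.056,50)
d=eyes.get_image("scene"); cv2.imwrite("pics/s1.png",cv2.resize(d["pixels"][180:420,220:540,::-1],(800,600)))
E
```

```text
gripped 6.59 [ 0.4776 -0.1045  0.0243] F [1.  0.6 0.4] gap 0.0418
lifted 7.44 [ 0.4767 -0.1042  0.1292] F [-0.4  0.2 -5.5] gap 0.0418
```

View pics/s1.png

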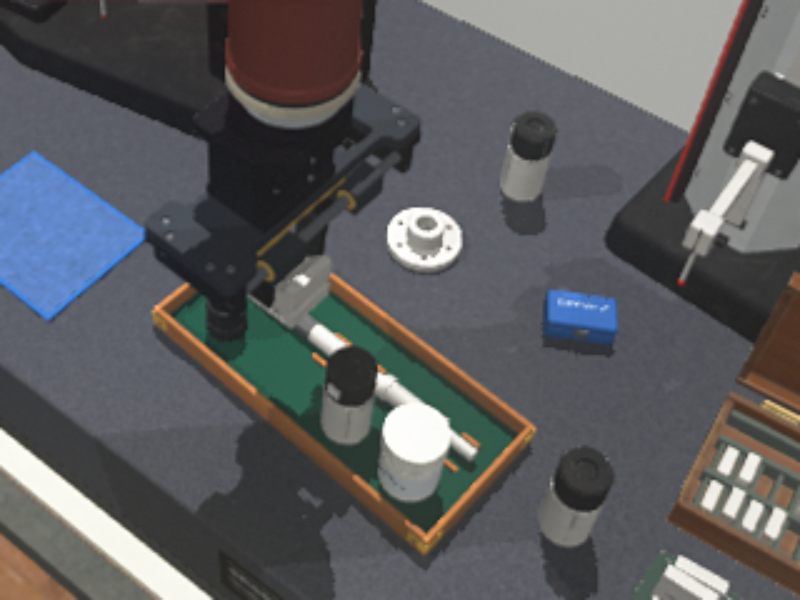

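The crop shows the V-block level in the jaws at (300,290). The loupe is untouched at (227,315), and the wrist force reads -5.5 N, which matches its weight. Next I'll set it on the mat, then move the loupe.

Run:
```python
from h import *
from rig import manip,eyes
place(manip,.461,.110,.0226,-.04,.056)
pick(manip,.4840,-.0432,.024,-.09,.050,12)
d=eyes.get_image("scene"); cv2.imwrite("pics/s2.png",cv2.resize(d["pixels"][180:420,180:500,::-1],(800,600)))
```

```text
at place 9.4 [0.4609 0.1101 0.0226] F [ 0.6 -0.8 -4.1] gap 0.0415
left 10.89 [0.4617 0.11   0.1309] F [-0.7 -0.1 -0.2] gap 0.0562
gripped 13.39 [ 0.4842 -0.0433  0.0242] F [-0.9 -1.2  2.5] gap 0.0323
lifted 14.24 [ 0.4842 -0.0432  0.1304] F [-0.4 -0.2  0.2] gap 0.0321
```

View pics/s2.png

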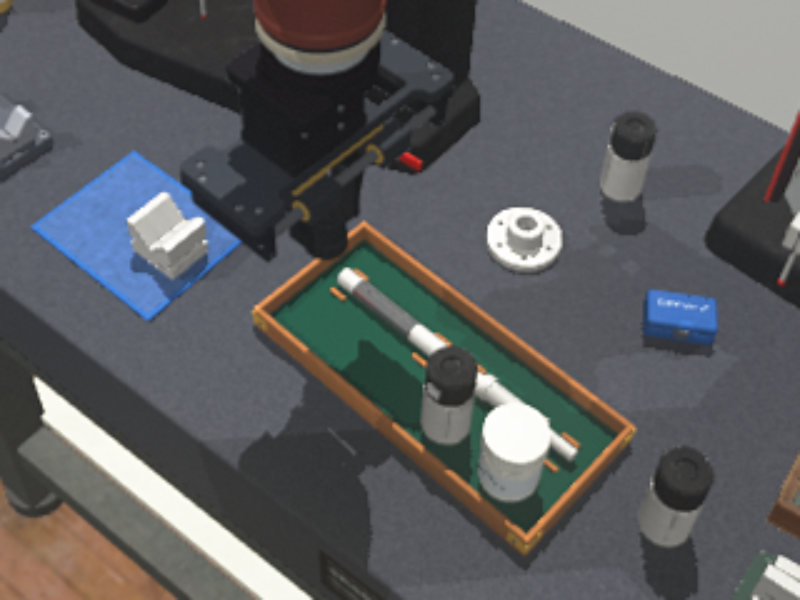

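The V-block stands on the mat at (168,235), the loupe is in the jaws at (327,235), and the gauge lies untouched along (345,280)→(440,350). I'll set the loupe down and re-measure.

Run:
```python
from h import *
from rig import manip,eyes
place(manip,.461,.188,.0226,-.04,.050)
manip.movep([.50,-.16,.22],RZ(-.09)); manip.hold(.3)
d=eyes.get_image("wrist"); np.savez("pics/wt2.npz",**d); cv2.imwrite("pics/wt2.png",d["pixels"][:,:,::-1])
e=eyes.get_image("scene"); np.savez("pics/s3.npz",**e); cv2.imwrite("pics/s3.png",cv2.resize(e["pixels"][180:420,150:470,::-1],(800,600)))
W=cloud(d); W[262:]=np.nan; z=W[...,2]; h=cv2.cvtColor(d["pixels"],cv2.COLOR_RGB2HSV)
tr=(W[...,0]>.42)&(W[...,0]<.60)&(W[...,1]<.01)&(W[...,1]>-.145)
g=tr&(z>.0125)&(z<.03)&~((h[...,0]<25)&(h[...,1]>90))
n,l=cv2.connectedComponents(g.astype(np.uint8))
for i in range(1,n):
    P=W[l==i]
    if len(P)>100: print(len(P),cv2.minAreaRect(P[:,:2].astype(np.float32)*1000),P[:,2].max())
```

```text
at place 16.26 [0.461  0.1881 0.0226] F [ 0.6  0.5 -0.6] gap 0.0322
left 17.8 [0.4617 0.1882 0.1309] F [-0.6 -0.2 -0.6] gap 0.0499
1683 ((520.60791015625, -81.36480712890625), (111.48323822021484, 15.172308921813965), 84.52302551269531) 0.022991016269261727
```

View pics/wt2.png

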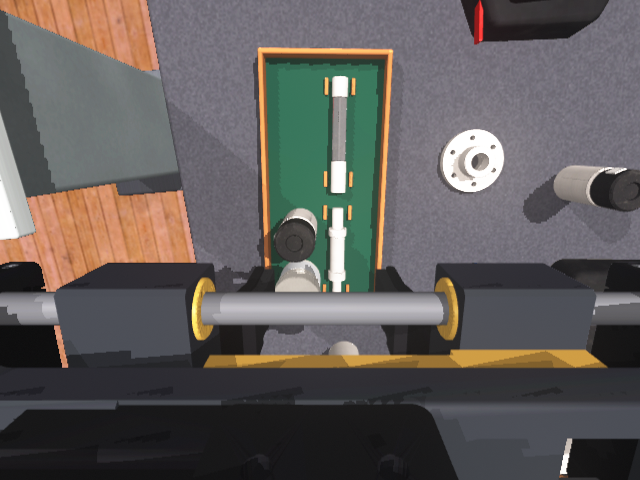

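View pics/s3.png

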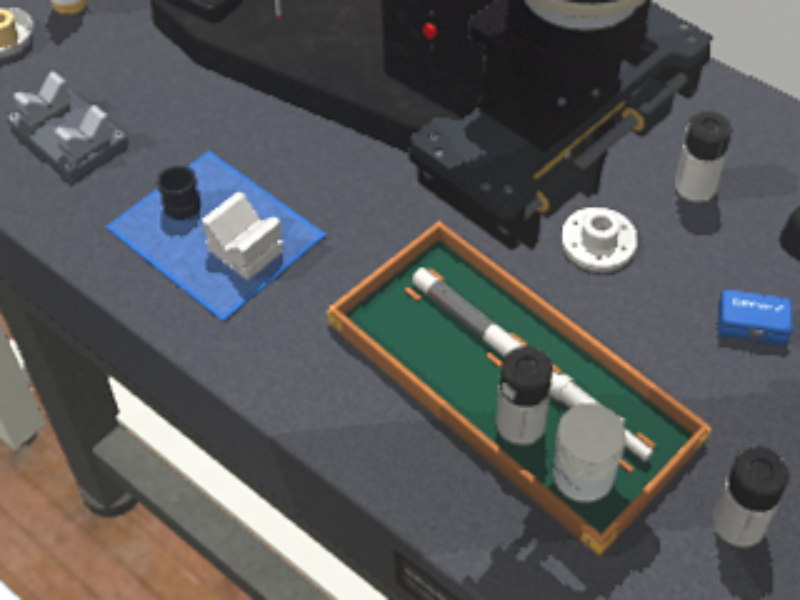

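Both cleared things stand on the mat, with the loupe at (178,190) and the V-block at (243,235). The gauge lies clear at wrist pixels (340,80)→(338,192). Next is the gauge.

Run:
```python
from h import *
from rig import manip,eyes
pick(manip,.5205,-.0815,.0070,-.096,.036,35)
d=eyes.get_image("side"); cv2.imwrite("pics/s4.png",cv2.resize(d["pixels"][150:330,300:540,::-1],(800,600)))
e=eyes.get_image("scene"); cv2.imwrite("pics/s4b.png",cv2.resize(e["pixels"][180:420,220:540,::-1],(800,600)))
```

```text
gripped 22.21 [ 0.5207 -0.0816  0.0072] F [ 1.2 -0.7  1.6] gap 0.0148
lifted 23.12 [ 0.5198 -0.0813  0.129 ] F [-0.2 -0.1 -2.3] gap 0.0147
```

View pics/s4b.png

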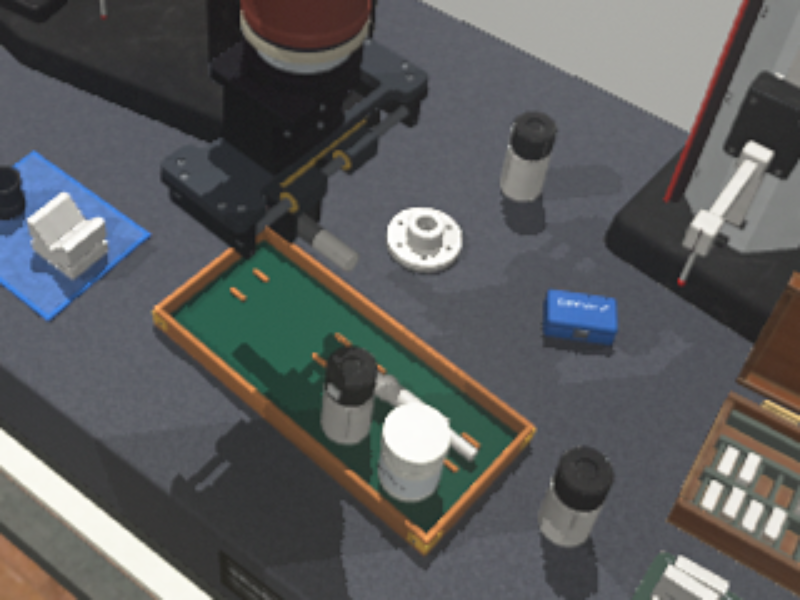

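View pics/s4.png

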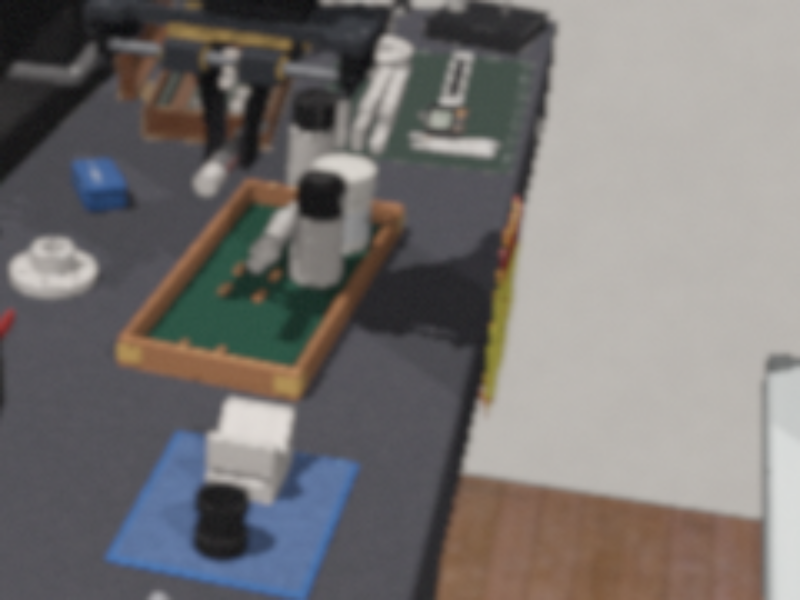

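Gauge held, weight signal -2.3 N, and the shaft, cylinder and jar have not moved. In the crop the free end of the gauge shows at (335,245). Now I'll lay it in the Vs.

Run:
```python
from h import *
from rig import manip,eyes
R=RZ(-.084); x,y=.4556,.335
manip.movep([x,y,.13],R); manip.move_l([x,y,.045],feed=.2); manip.move_l([x,y,.0297],feed=.03); st(manip,"at")
e=eyes.get_image("scene"); cv2.imwrite("pics/s5a.png",cv2.resize(e["pixels"][160:310,120:320,::-1],(800,600)))
manip.grip(.030); manip.hold(.3)
manip.move_l([x,y,.06],feed=.1); manip.move_l([x,y,.13],feed=.25)
manip.movep([x-.005,y-.075,.22],RZ(-.084)); manip.hold(.3)
d=eyes.get_image("wrist"); np.savez("pics/wv3.npz",**d); cv2.imwrite("pics/wv3.png",d["pixels"][:,:,::-1])
e=eyes.get_image("scene"); np.savez("pics/s5.npz",**e); cv2.imwrite("pics/s5.png",cv2.resize(e["pixels"][160:310,120:320,::-1],(800,600)))
st(manip,"look")
```

```text
at 26.02 [0.456  0.3351 0.0298] F [ 1.5  0.4 -2. ] gap 0.0148
look 28.8 [0.4502 0.2603 0.2191] F [0.7 0.3 0. ] gap 0.0299
```

View pics/wv3.png

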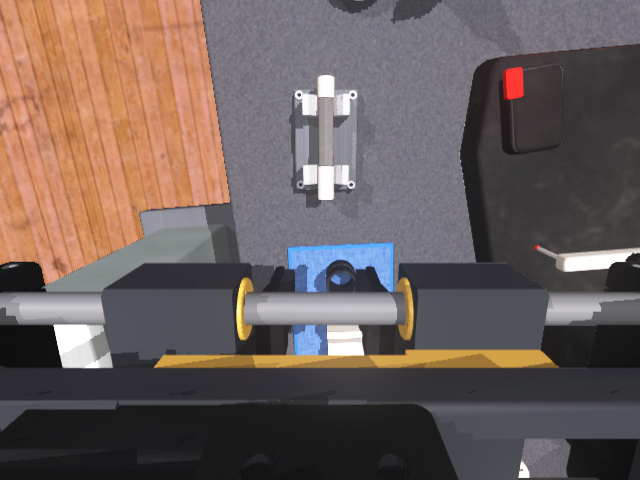

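View pics/s5.png

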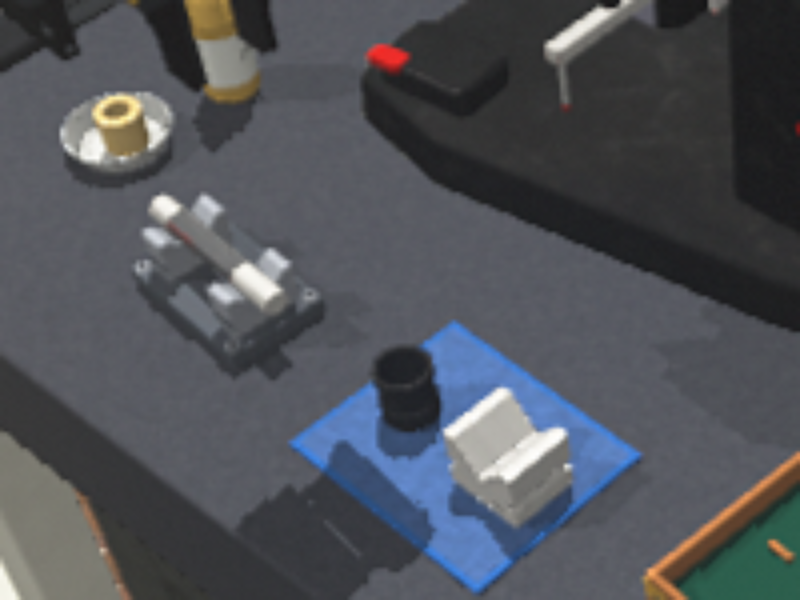

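The gauge lies across both Vs, wrist pixels (326,77)→(326,199). I'll check its height and centring against the rest from the depth image.

Run:
```python
from h import *
d=load("pics/wv3.npz");W=cloud(d); W[230:]=np.nan; z=W[...,2]
near=(abs(W[...,0]-.4555)<.08)&(abs(W[...,1]-.335)<.1)
f=lambda P:cv2.minAreaRect(P[:,:2].astype(np.float32)*1000)
print("rest+bar footprint",f(W[near&(z>.007)&(z<.02)]))
B=W[near&(z>.030)&(z<.06)&True]
# bar: within 9mm of rest axis
a=np.array([np.cos(np.radians(85.2)),np.sin(np.radians(85.2))]); n=np.array([a[1],-a[0]])
c=np.array([.4555,.335]); t=(B[:,:2]-c)@a; s=(B[:,:2]-c)@n
k=abs(s)<.009; print("bar",f(B[k]),"t",t[k].min(),t[k].max())
for lo in np.arange(-.055,.056,.011):
    q=k&(t>=lo)&(t<lo+.011); print(round(lo,3),"top z",np.percentile(B[q,2],95).round(4),"s mean at top",s[q&(B[:,2]>.040)].mean().round(4)) if q.any() else 0
```

```text
rest+bar footprint ((455.4212341308594, 335.0452880859375), (100.3009033203125, 64.16314697265625), 85.25929260253906)
bar ((455.52978515625, 335.2271728515625), (111.98725128173828, 17.87112808227539), 85.12456512451172) t -0.05575529383221148 0.05621593610286228
-0.055 top z 0.0439 s mean at top 0.0001
-0.044 top z 0.0437 s mean at top -0.0
-0.033 top z 0.0438 s mean at top 0.0001
-0.022 top z 0.0435 s mean at top 0.0
-0.011 top z 0.044 s mean at top 0.0001
0.0 top z 0.0438 s mean at top 0.0
0.011 top z 0.0438 s mean at top -0.0001
0.022 top z 0.0436 s mean at top 0.0
0.033 top z 0.0438 s mean at top 0.0001
0.044 top z 0.044 s mean at top -0.0001
0.055 top z 0.0445 s mean at top -0.0001
```

Seated: level at 43.8 mm top height against 43 nominal plus a small depth bias, and centred within 0.3 mm. Now I'll return the two.

Run:
```python
from h import *
from rig import manip,eyes
pick(manip,.461,.110,.0226,-.04,.056,50)
place(manip,.4774,-.1044,.0244,-.067,.056)
pick(manip,.461,.188,.0226,-.04,.050,12)
place(manip,.4840,-.0432,.0244,-.09,.050)
manip.movep([.50,-.16,.25],RZ(-.09)); manip.hold(.4)
d=eyes.get_image("wrist"); np.savez("pics/wt4.npz",**d); cv2.imwrite("pics/wt4.png",d["pixels"][:,:,::-1])
e=eyes.get_image("scene"); np.savez("pics/s6.npz",**e); cv2.imwrite("pics/s6.png",e["pixels"][:,:,::-1])
W=cloud(d); W[262:]=np.nan; z=W[...,2]
tr=(W[...,0]>.42)&(W[...,0]<.60)&(W[...,1]<.01)&(W[...,1]>-.145)
n,l=cv2.connectedComponents((tr&(z>.038)&(z<.055)).astype(np.uint8))
for i in range(1,n):
    P=W[l==i]
    if len(P)>15: print(len(P),cv2.minAreaRect(P[:,:2].astype(np.float32)*1000),P[:,2].mean())
```

```text
gripped 31.63 [0.4612 0.11   0.0229] F [-0.4  0.4  2.6] gap 0.0418
lifted 32.49 [0.4605 0.1099 0.1292] F [ 0.6  0.4 -4.5] gap 0.0418
at place 34.39 [ 0.4781 -0.1046  0.0249] F [ 0.9  0.6 -1.1] gap 0.0418
left 35.88 [ 0.4782 -0.1047  0.1311] F [-0.2 -0.5  0.3] gap 0.0562
gripped 38.83 [0.4612 0.1881 0.0228] F [ 0.5 -0.   0.6] gap 0.0322
lifted 39.69 [0.4611 0.1881 0.1304] F [ 0.  -0.8 -1.8] gap 0.0322
at place 41.65 [ 0.4846 -0.0434  0.0248] F [1.  0.8 1.5] gap 0.0322
left 43.18 [ 0.4848 -0.0434  0.1311] F [-0.   0.6  0. ] gap 0.0498
323 ((483.4629211425781, -43.46215057373047), (32.13483428955078, 32.119041442871094), 84.31678771972656) 0.04103066693341679
558 ((478.5362548828125, -86.68217468261719), (13.927066802978516, 41.768409729003906), 84.92977905273438) 0.04369793276739046
541 ((475.6197509765625, -122.21730041503906), (14.169492721557617, 41.23630905151367), 85.00064086914062) 0.04350169277194299
```

View pics/wt4.png

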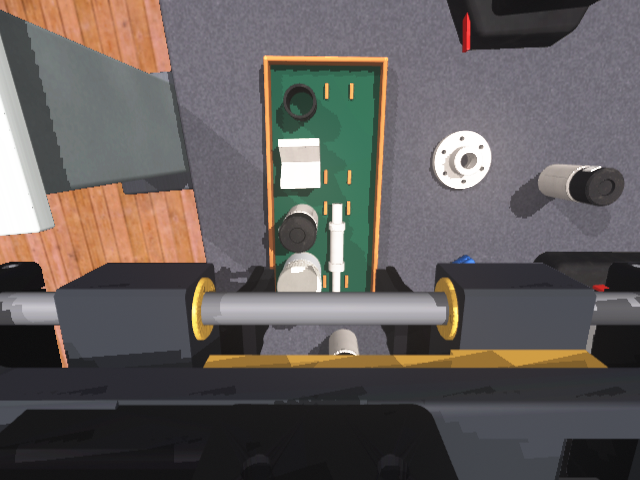

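View pics/s6.png

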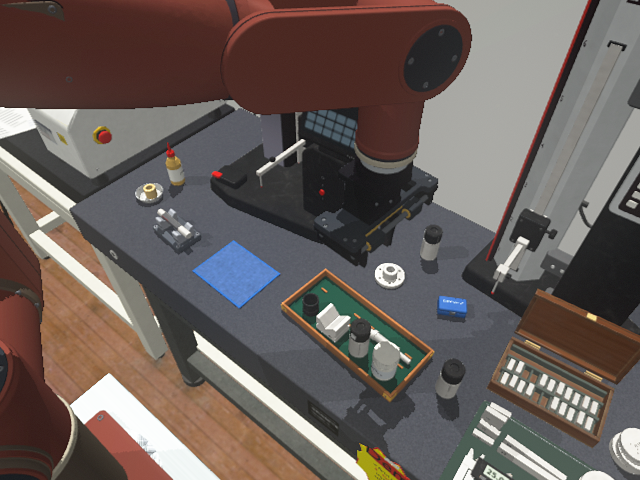

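Everything is back. The loupe is at wrist pixel (300,102), the V-block at (300,163), and the gauge is in the rest at scene pixel (176,224). The mat is empty, and the cylinder, jar, shaft and flange look undisturbed. Handing in.

Run:
```python
from h import *
from rig import manip,workorder
st(manip,"end"); workorder.close_job()
```

```text
end 44.39 [ 0.5    -0.1597  0.2498] F [ 0.2 -0.5 -0.2] gap 0.0496
the job is handed in; nothing more can be done
```

The job is done and handed in at about 44 s, with the arm clear of everything. I stood the V-block and the loupe upright on the blue mat, laid the plug gauge in the V-rest, then put both back upright in the tray.

- **Plug gauge:** it sits level in both Vs, centred within about 0.3 mm along the rest and in line with it. Its top read 43.8 mm against 43 mm nominal. I took the difference as depth bias, because tray surfaces of known height also read slightly high.
- **V-block and loupe:** both are back within about 0.5 mm of where they first stood, judged by depth before and after.
- **Everything else:** the last pictures show the shaft, cylinder square, jar and flange undisturbed; I checked these by eye only.

No check failed. The gripper opening read 14.8 mm on the 16 mm gauge, so slightly under, but it held without slipping.

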